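# Set the length stop on a chopping board and push the palm-sugar block up to it

### The job

Set up the chopping board for cutting: with the fingertips, push the white stop along its rail until its pin drops into the notch beside the green marker, and take your hand off it. Then push the brown block of palm sugar along its lane until its end rests against the stop, gently enough that the stop stays in that notch. Only push: do not lift the sugar, leave everything else on the counter where it is, and finish with the hand clear.

Things in the scene. Friction and masses are not known exactly. Their poses are not given: they have to be found in the camera images.
- board: Pale wooden chopping board, 160 x 520 x 18 mm, fixed; origin in the middle of its underside, long side along its y, z up. On it: an aluminium rail along y, and on the rail's near side the sugar's lane (board x -65 to -3 mm), closed on its other side by a wooden lip 8 mm high, 10 mm wide.
- rail_mid (a point): Middle of the rail's top, 48 mm above the counter, board x = +15 mm. The rail is 36 mm wide and runs along y to +-216 mm, with black end caps to +-228 mm, 52 mm high. Its top has three notches, at board y = 0, +45 and +90 mm, each with a coloured marker beside it.
- stop: White plastic stop captive on the rail; slides only along board y; starts at the +y end beyond all notches, so push it towards -y. Origin on the board's top, axes as the board's. Saddle: x -5 to 35, y -20 to 20, z 34 to 72 mm; plate across the lane: x -62 to -5, y -20 to -6, z 2 to 72 mm. Orange pin head 7 to 13 mm above the saddle's top. It can go 22 mm past the last notch.
- stop_index (a point): Point in the middle of the saddle's top (90 mm above the counter), on the black index line; the stop is at a notch when this point is level, along board y, with the marker's middle. Axes as the board's.
- stop_face (a point): Point on the stop plate's face that looks to board -y, over the lane, at half the sugar's height (38 mm above the counter, board x = -35 mm); the sugar's end must meet this face. Axes as the board's.
- stop_push (a point): Point on the saddle's face that looks to board +y, 73 mm above the counter, at board x = -5 mm; on this side the saddle's flat face covers x -5 to +35 mm and the plate's back lies 14 mm farther to -y.
- pin (a joint): How far the stop's orange-headed spring pin has sunk, m: about 0 to 0.0005 on the flat rail, about 0.003 when dropped into a notch (with 1 to 2 mm of play). On the flat the stop slides with 3 to 6 N; as the pin drops in, over the last 5 mm or so, the push falls to almost nothing; pushing on out of a notch takes about 8 to 15 N.
- green_mark_mid (a point): Middle of the green plastic marker, the one to use: a tab 16 mm wide along the board's y, standing out 32 mm behind the rail (board x 42 to 74 mm, 34 to 52 mm above the counter). It stands at one of the three notches; its middle is level with that notch. Axes as the board's.
- white_mark_mid (a point): The same point of the like white marker, at another notch (not to be used).
- blue_mark_mid (a point): The same point of the like blue marker, at the third notch (not to be used).
- sugar: Loose hard brown block of palm sugar, 50 x 100 x 40 mm (x, y, z), about 0.26 kg, lying in the lane on the board (18 mm above the counter) near the board's -y end, long side along the lane with up to 6 mm play each side; origin in the middle of its underside.
- sugar_end (a point): Middle of the sugar's end face that looks to +y, towards the stop.
- sugar_back (a point): Middle of the sugar's other end face (-y), the one to push on; 38 mm above the counter.
- jar: Glass jar with clamp lid, 92 mm across, 130 mm high, beyond the board; leave alone. Origin under its middle.
- strainer: Aluminium strainer bowl, 136 mm across, 55 mm high, handle to 205 mm along its -x; beyond the board; leave alone. Origin under the bowl.
- scoop: Red plastic scoop, 90 x 55 x 35 mm with a handle to 133 mm along its -x; beyond the board; leave alone.
- spatula: Flat bamboo spatula, about 285 mm long, 52 mm wide, 8 mm high, between the robot and the board; leave alone.
- mug: Blue mug, 80 mm across, 85 mm high, off the board's +y end; leave alone.
- salt: Terracotta salt tin, 60 mm across, 90 mm high, off the board's -y end; leave alone.
Mind the look-alikes: they are no part of the job. Of the things that look like the sugar, the largest one is meant.

How it is judged (in metres and radians):
On the way:
1. the stop sits in the notch beside the green marker, pin dropped, hand off it (y of stop_index in the frame of green_mark_mid between -0.004 and 0.004 m and value of joint pin above 0.002 m and contact force between the fingers and stop below 0.3 N), for 0.2 s.
At the end, for the whole second after the job is handed in: The stop's index is within 4 mm of the green marker's middle along the rail with its pin dropped at least 2 mm; the middle of the sugar's end is within 4 mm of the stop's face, the block flat in its lane, within 0.13 rad of the board's direction and at rest (y of stop_index in the frame of green_mark_mid between -0.004 and 0.004 m and value of joint pin above 0.002 m and y of sugar_end in the frame of stop_face between -0.004 and 0.003 m and x of sugar_end in the frame of stop_face between -0.012 and 0.012 m and angle between the y axis of sugar and the y axis of board, either way round below 0.13 rad and angle between sugar's own z axis and vertical below 0.06 rad and height (world z) of sugar below 0.022 m and linear speed of sugar below 0.01 m/s); the robot touches nothing.
It fails at once if the sugar is lifted more than 10 mm off the board or tipped by more than 0.3 rad (height (world z) of sugar above 0.028 m or angle between sugar's own z axis and vertical above 0.3 rad).
It fails at once if another thing on the counter is moved by more than 20 mm (distance of any of jar, strainer, scoop, spatula, mug, salt from where it was at the start of the episode above 0.02 m).
It also fails if it takes over 58 s, if anything falls off the work surface, if the arm or the gripper's body presses on something with over 40 N, if the wrist force passes 120 N, or if a joint passes its speed limit or range.

### The arm

A 7-joint arm with a two-finger parallel gripper is mounted at the origin on the work surface. World frame = base frame: x ahead of the robot, y to its left, z up, the work surface at z = 0. Lengths are in mm, angles in rad, forces in N, time in s.
With the tool pointing down it reaches from about 400 to 875 mm from the base axis. Payload 4.4 kg.
Tool frame: the origin (TCP) lies at the very end of the fingers, on their centre line; the grasp point (between the pads) lies 19 mm behind it; z points along the fingers, y is the direction in which the jaws open and shut (so a half turn about z gives the same grasp; the last joint's range is limited). The gripper opens to 85 mm and grips with 20 to 120 N. Pads are 22 mm wide; open, the fingers measure 114 mm over their backs; the gripper's body (76 mm by 85 mm) begins 54 mm behind the grasp point. The pads swing forward as they close: fully open they stand 13 mm farther back than shut.
Start: joints at [1.148, 0.628, 0.038, 1.517, -0.027, 0.996, -0.02], TCP at [227.058, -609.067, 231.313] pointing down, gripper open.
Joint ranges: [-3.06, 3.06], [-0.37, 2.12], [-1.25, 1.32], [0.18, 2.47], [-1.1, 4.24], [0.23, 1.98], [-2.94, 2.94]. Speed limits (rad/s): [2.57, 2.57, 3.14, 3.14, 3.14, 3.14, 3.14].

### API

Orientations are given as [roll, pitch, yaw] about the fixed x, y, z axes, in that order (R = Rz(yaw) Ry(pitch) Rx(roll)).
In Python, from cell import read_state, get_image, finish_job gives the robot as it stands.
- The arm moves only by the tool carry_out, never from a script. Its argument "series" is a list that holds one entry, the list of rows, each a list of 7 numbers: the shift along the tool's x, y, z in cm, then the turn, a rotation vector about the tool's x, y, z in rad, then the finger opening in cm, from 0 to 8.54. In form: [[[x, y, z, wx, wy, wz, grip], ...]]. A call has 1 to 5 rows; each row is the pose to reach, as a shift and turn from the pose commanded when the call began, along the tool's axes at that moment; what a row does not reach only later rows make up. A row lasts 1/12 s, in which the tool goes at most 41.7 mm and 7.16 degrees, less where a joint would pass 70% of its speed; a pose out of reach is approached as far as the arm can. A call with a gripper value outside its range is refused whole. The fingers move at their own pace and stop on an object; the grip force is fixed at half the most. Time passes only in rows, so rows that repeat a pose let the fingers close. It gives the time, the measured TCP pose, the force and the opening at its end, in the units of the state.
- read_state(): the state, without advancing time (a new reading comes with each control period).
- get_image(name): name is "scene" or "top"; returns a dict with "img" (384x512x3 uint8, blue, green, red), "z_map" (384x512 float32, mm along the optical axis (not along the pixel's ray), 0 where there is no reading), "mtx" (3x3 intrinsics, pixels), "T" (4x4, takes a point from camera to world coordinates). Camera axes: x right, y down, z forward; pixel columns grow to the right and rows downward; lengths in mm; the calibration is good to about 2 mm. A picture is of the moment at which its call begins.
- finish_job(): hands the job in, once; it reports no verdict.
The state is a dict: "clock": time; "qpos": joint angles; "qd": joint speeds; "tau": joint torques, N m; "eef_pos": TCP position; "tool_rot": TCP orientation; "force": force on the tool from outside, world axes, zero at the start; "torque": the same for the moment, N m; "width": finger opening in mm.
Only numpy, scipy, OpenCV 4.12 (cv2) and the standard library are available. Lean on these libraries where they do the work, as an engineer would, in place of code of your own. Each camera call takes 0.05 s, during which the arm holds its last target.

## Working session

There is one attempt and no reset: what is moved stays moved. The work goes in short steps, Python scripts to look and compute and a tool call to move; the robot and the scene stay as the last step left them, time stands still between calls to the robot, and variables do not carry over. Pictures are saved under pics/ and viewed, and the job is handed in when it is done.

Besides the shell and the picture viewer there is one more tool, called after ">>>" as name([rows], argument=value, ...), one row to a line, values as JSON. carry_out: Moves the arm, as the interface text tells. Its arguments: {"type":"object","properties":{"series":{"type":"array","items":{"type":"array","items":{"type":"array","items":{"type":"number"}}}}},"required":["series"]}

```bash
mkdir -p pics; ls
python3 - <<'E'
from cell import *
import cv2,numpy as np
s=read_state();print(s)
for n in("scene","top"):
    d=get_image(n);cv2.imwrite(f"pics/{n}0.png",cv2.resize(d["img"],None,fx=1.5,fy=1.5));np.savez(f"pics/{n}0.npz",**d)
    print(n,d["mtx"],d["T"])
E
```

```text
pics
{'clock': 0.0, 'qpos': array([ 1.14821079,  0.62930683,  0.03842839,  1.518383  , -0.02699939,
        0.99629934, -0.02001008]), 'qd': array([ 0.00027932,  0.00069468,  0.00165405, -0.00110513,  0.00201011,
       -0.00114453, -0.00112815]), 'tau': array([-6.31872335e-04, -5.63402903e+01,  1.22581534e+00, -1.93444151e+01,
        1.09290596e-02,  1.06931623e-02,  8.81630001e-06]), 'eef_pos': array([ 226.83578757, -608.4626256 ,  230.40951142]), 'tool_rot': array([-3.13971372e+00,  1.56670980e-05,  3.56786433e-01]), 'force': array([-0.68966004,  0.02114291, -0.52942667]), 'torque': array([0.02560183, 0.08932051, 0.06737825]), 'width': 85.24944685468118}
scene [[468.83891835   0.         249.9455332 ]
 [  0.         468.83891835 183.49078331]
 [  0.           0.           1.        ]] [[-7.58087119e-01  4.81983264e-01 -4.39313162e-01  1.10630441e+03]
 [ 6.52151965e-01  5.61634899e-01 -5.09179787e-01  6.50484330e+02]
 [ 1.31746757e-03 -6.72501579e-01 -7.40094515e-01  1.01414697e+03]
 [ 0.00000000e+00  0.00000000e+00  0.00000000e+00  1.00000000e+00]]
top [[359.52289833   0.         258.21253804]
 [  0.         359.52289833 185.4000087 ]
 [  0.           0.           1.        ]] [[-6.56724274e-02 -9.76872886e-01  2.03485863e-01  3.66886992e+02]
 [-9.97840693e-01  6.45050827e-02 -1.23711502e-02  1.16401206e+01]
 [-1.04083120e-03 -2.03858918e-01 -9.78999723e-01  9.36358527e+02]
 [ 0.00000000e+00  0.00000000e+00  0.00000000e+00  1.00000000e+00]]
```

View pics/scene0.png

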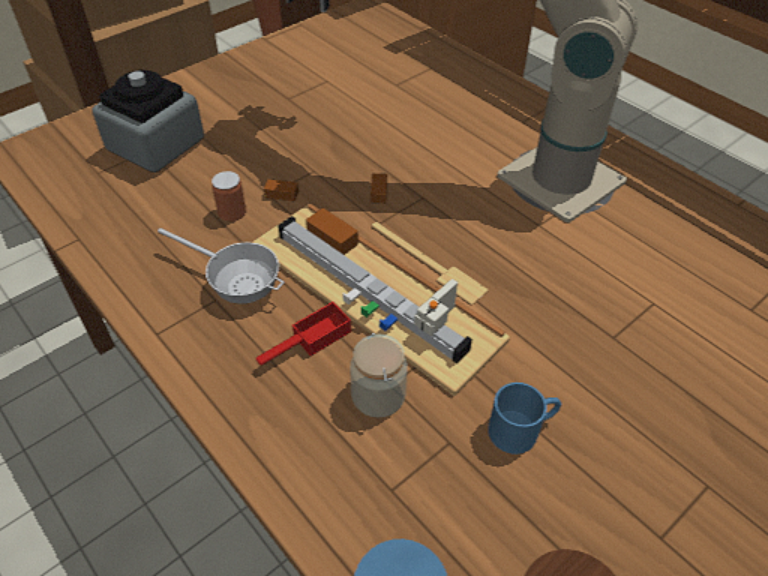

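View pics/top0.png

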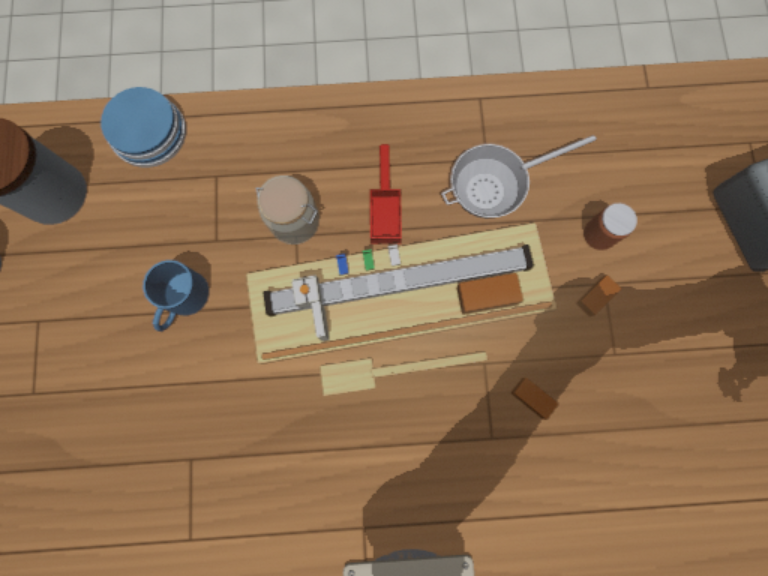

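Top view (1.5x): three brown blocks at (490,293) on the board, (600,295) and (535,398) on the counter. The one in the lane on the board is the largest, so it should be the sugar. The markers from the stop outwards are blue (343,264), green (368,260) and white (394,255). I'll enlarge to confirm.

Run:
```python
import cv2,numpy as np
d=np.load("pics/top0.npz");im=d["img"]
c=im[135:260,155:355];cv2.imwrite("pics/topc.png",cv2.resize(c,None,fx=4,fy=4,interpolation=cv2.INTER_CUBIC))
c=im[100:290,340:430]
d=np.load("pics/scene0.npz");im=d["img"]
c=im[115:265,160:360];cv2.imwrite("pics/scenec.png",cv2.resize(c,None,fx=4,fy=4,interpolation=cv2.INTER_CUBIC))
```

```text
(no output)
```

View pics/topc.png

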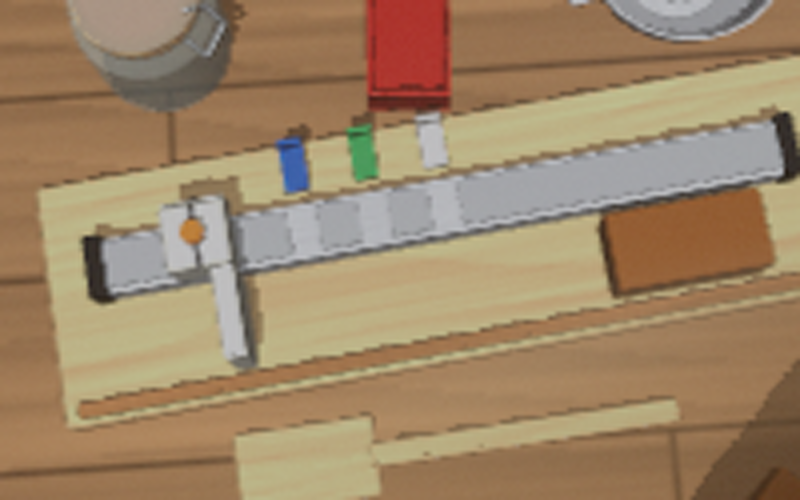

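View pics/scenec.png

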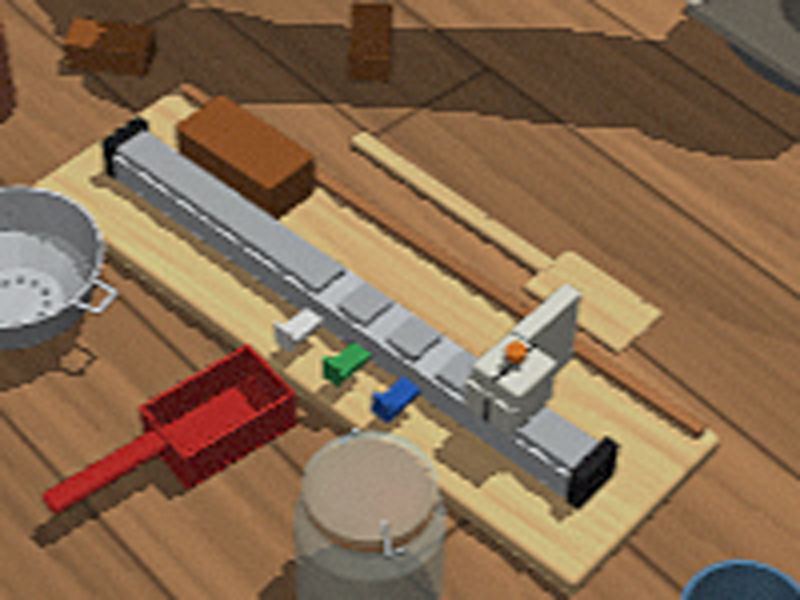

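```bash
cat > fit.py <<'E'
import numpy as np
from scipy.optimize import least_squares
D={n:np.load(f"pics/{n}0.npz") for n in("top","scene")}
def proj(n,P):
    d=D[n];T=d["T"];p=(np.asarray(P)-T[:3,3])@T[:3,:3];q=p@d["mtx"].T;return q[:,:2]/q[:,2:]
def px(n,uv):
    o={"top":(155,135),"scene":(160,115)}[n];return (np.array(uv,float)+.5)/4-.5+o
def b2w(b,P):
    c,s=np.cos(b[2]),np.sin(b[2]);P=np.asarray(P,float);return np.c_[b[0]+c*P[:,0]-s*P[:,1],b[1]+s*P[:,0]+c*P[:,1],P[:,2]]
obs=[("top",(40,187),(80,260,18)),("top",(292,166),(58,90,52)),("top",(363,153),(58,45,52)),("top",(431,140),(58,0,52)),
("top",(103,240),(33,216,48)),("top",(777,122),(33,-216,48)),
("scene",(575,583),(80,260,18)),("scene",(717,437),(-80,260,18)),("scene",(183,88),(-80,-260,18)),
("scene",(398,395),(58,90,47)),("scene",(347,360),(58,45,47)),("scene",(299,326),(58,0,47))]
def res(b):
    return np.concatenate([(proj(n,b2w(b,[P]))[0]-px(n,uv)) for n,uv,P in obs])
if __name__=="__main__":
    r=least_squares(res,[560,0,0.0],loss="soft_l1");b=r.x;print(b.round(4));print(res(b).reshape(-1,2).round(1))
    np.save("board.npy",b)
    f=lambda y:np.concatenate([proj("top",b2w(b,[(15,y[0],103)]))[0]-px("top",(192,231)),proj("scene",b2w(b,[(15,y[0],100)]))[0]-px("scene",(516,351))])
    r=least_squares(f,[180]);print("stop y",r.x,r.fun.round(1))
    so=[("top",(602,217),(25,50)),("top",(752,188),(25,-50)),("top",(772,265),(-25,-50)),("top",(617,295),(-25,50)),
    ("scene",(222,97),(-25,-50)),("scene",(314,157),(-25,50)),("scene",(265,187),(25,50)),("scene",(180,127),(25,-50))]
    def g(p):
        return np.concatenate([proj(n,b2w(b,np.c_[b2w(p,[(*q,58)])]))[0]-px(n,uv) for n,uv,q in so])
    r=least_squares(g,[-35,-160,0],loss="soft_l1");print("sugar in board",r.x.round(3));print(r.fun.reshape(-1,2).round(1))
    for nm,P in dict(push=(15,r.x[0]*0,73)).items():pass
    print("green idx world",b2w(b,[(15,45,90),(15,90,90),(-35,r.x[1]-50,38)]))
E
python3 fit.py
```

```text
[ 5.334934e+02 -1.953700e+01  1.123000e-01]
[[-1.6  0.4]
 [-0.2 -0.5]
 [-0.4 -0.3]
 [ 0.1 -0.1]
 [-0.7 -0.5]
 [-1.5 -0.5]
 [-0.6 -0.1]
 [ 1.4 -0.9]
 [ 0.4 -2.6]
 [-0.7 -1.6]
 [-0.3 -1.7]
 [-0.3 -1.8]]
stop y [152.5116571] [-0.3  0.3 -0.3 -0.3]
sugar in board [-3.47170e+01 -1.43282e+02  3.00000e-03]
[[-0.9 -0.4]
 [ 0.7 -0.2]
 [ 0.3 -0. ]
 [-0.5 -0.3]
 [ 0.1 -1.4]
 [ 1.  -0.7]
 [ 1.3  0.7]
 [-1.5 -0.6]]
green idx world [[ 543.35745928   26.86020337   90.        ]
 [ 538.31591235   71.57689829   90.        ]
 [ 520.36801977 -215.523387     38.        ]]
```

```bash
cat > go.py <<'E'
import sys,numpy as np
from cell import read_state
from scipy.spatial.transform import Rotation as R
from fit import b2w
b=np.load("board.npy")
s=read_state();p=s["eef_pos"];Rt=R.from_euler("xyz",s["tool_rot"])
def to(bx,by,z,yaw=None):
    yaw=b[2] if yaw is None else yaw
    w=b2w(b,[(bx,by,z)])[0];d=Rt.inv().apply(w-p)/10
    rv=(Rt.inv()*R.from_euler("xyz",[np.pi,0,yaw])).as_rotvec()
    return d.round(2),rv.round(3),w.round(1)
q=(b2w((0,0,-b[2]),[p-[b[0],b[1],0]])[0]).round(1)
print("clock",round(s["clock"],2),"board-frame tcp",q,"force",s["force"].round(2),"width",round(s["width"],1))
if len(sys.argv)>3: print(*to(*map(float,sys.argv[1:4])))
E
python3 go.py 12 205 150
```

```text
clock 0.1 board-frame tcp [-370.7 -550.9  230.5] force [-0.31 -0.28 -0.62] width 85.4
[ 55.43 -64.07   8.16] [-0.002  0.     0.245] [522.5 185.5 150. ]
```

>>> carry_out([
  [[3, -2.5, 0, 0, 0, 0.08, 0], [6, -5, 0, 0, 0, 0.16, 0], [9, -7.5, 0, 0, 0, 0.245, 0], [12, -10, 0, 0, 0, 0.245, 0], [15, -12.5, 0, 0, 0, 0.245, 0]],
])

```text
clock: 0.52
eef_pos: [324.4, -437.6, 231.0]
tool_rot: [-3.141, 0.0, 0.111]
force: [1.0, 0.3, 0.3]
width: 25.6
```

```bash
python3 go.py 12 205 150
```

```text
clock 0.52 board-frame tcp [-254.6 -392.   231. ] force [0.98 0.26 0.3 ] width 25.6
[ 26.6  -59.73   8.12] [-0.001  0.    -0.001] [522.5 185.5 150. ]
```

>>> carry_out([
  [[2, -3.5, 0, 0, 0, 0, 0], [4, -7, 0, 0, 0, 0, 0], [6, -10.5, 0, 0, 0, 0, 0], [8, -14, 0, 0, 0, 0, 0], [10, -17.5, 0, 0, 0, 0, 0]],
])

```text
clock: 0.93
eef_pos: [404.0, -252.5, 231.2]
tool_rot: [-3.141, 0.0, 0.112]
force: [0.9, -0.5, 0.5]
width: 0.1
```

>>> carry_out([
  [[1.6, -3.6, 0, 0, 0, 0, 0], [3.2, -7.2, 0, 0, 0, 0, 0], [4.8, -10.8, 0, 0, 0, 0, 0], [6.4, -14.4, 0, 0, 0, 0, 0], [8, -18, 0, 0, 0, 0, 0]],
])

```text
clock: 1.35
eef_pos: [463.2, -64.8, 231.3]
tool_rot: [-3.142, 0.0, 0.112]
force: [1.0, -1.0, -0.1]
width: -0.0
```

>>> carry_out([
  [[1.6, -3.6, 0, 0, 0, 0, 0], [3.2, -7.2, 0, 0, 0, 0, 0], [4.8, -10.8, 0, 0, 0, 0, 0], [6.4, -14.4, 0, 0, 0, 0, 0], [8, -18, 0, 0, 0, 0, 0]],
])

```text
clock: 1.77
eef_pos: [522.6, 123.0, 231.1]
tool_rot: [3.141, 0.001, 0.112]
force: [1.6, -0.8, -0.1]
width: -0.2
```

```bash
python3 go.py 12 205 90
```

```text
clock 1.77 board-frame tcp [  5.2 142.9 231.1] force [ 1.62 -0.79 -0.08] width -0.2
[ 0.69 -6.21 14.11] [ 0.     0.001 -0.   ] [522.5 185.5  90. ]
```

>>> carry_out([
  [[0.3, -3, 2, 0, 0, 0, 0], [0.7, -6.2, 4, 0, 0, 0, 0], [0.7, -6.2, 8, 0, 0, 0, 0], [0.7, -6.2, 12, 0, 0, 0, 0], [0.7, -6.2, 14, 0, 0, 0, 0]],
])

```text
clock: 2.18
eef_pos: [519.9, 183.6, 87.2]
tool_rot: [3.14, 0.006, 0.114]
force: [-0.5, 0.5, -0.5]
width: 0.0
```

```bash
cat > snap.py <<'E'
import sys,cv2,numpy as np
from cell import get_image
k=sys.argv[1]
B={"top":(135,155,125,200),"scene":(115,160,150,200)}
for n in("top","scene"):
    d=get_image(n);y,x,h,w=B[n];np.savez(f"pics/{n}{k}.npz",**d)
    cv2.imwrite(f"pics/{n}{k}.png",cv2.resize(d["img"][y:y+h,x:x+w],None,fx=4,fy=4,interpolation=cv2.INTER_CUBIC))
E
python3 snap.py 1; python3 go.py 12 205 66
```

```text
clock 2.28 board-frame tcp [  8.7 202.4  87.5] force [-0.6   0.59 -0.62] width -0.3
[ 0.35 -0.27  2.15] [0.002 0.008 0.   ] [522.5 185.5  66. ]
```

View pics/scene1.png

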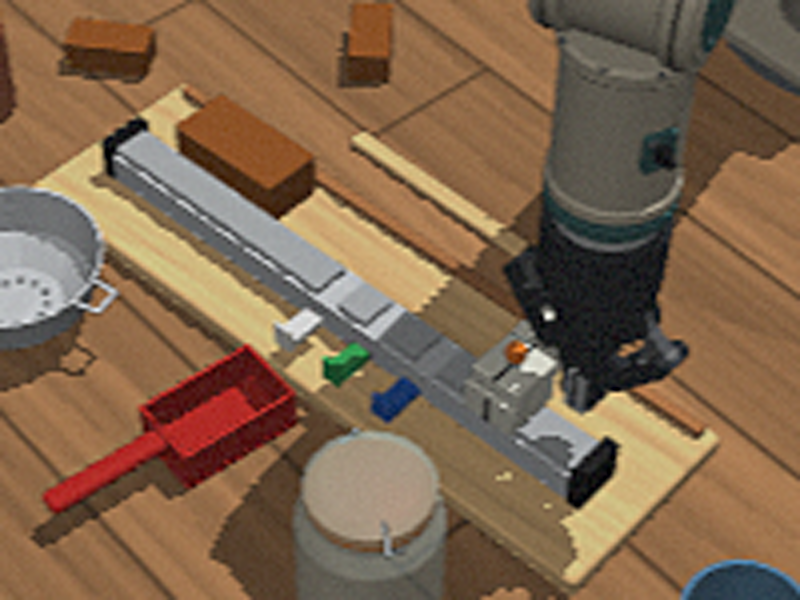

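```bash
python3 -c "
from cell import *;print(read_state()['qpos'].round(3))"
```

```text
[-0.401  0.694  0.018  1.912 -0.023  0.544 -1.826]
```

View pics/top1.png

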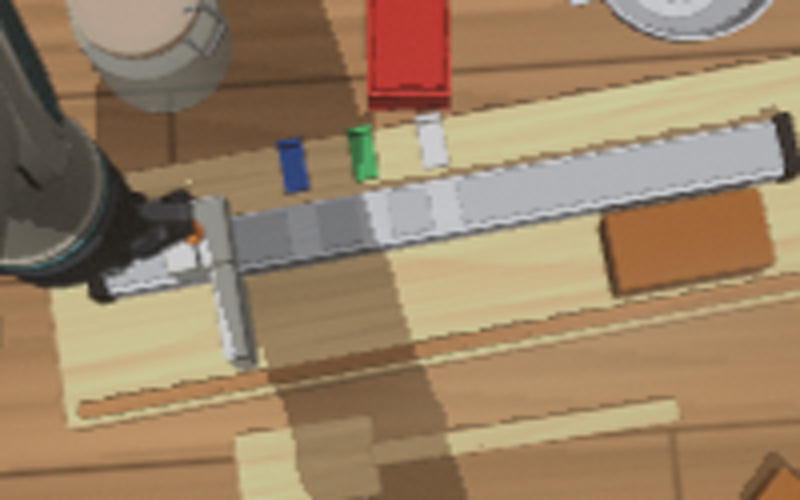

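The closed gripper's knuckle overhangs the stop, near the pin. I'll turn the tool 90° so the narrow side faces the stop.

>>> carry_out([
  [[0, 0, -3, 0, 0, -0.12, 0], [0, 0, -4, 0, 0, -0.24, 0], [0, 0, -4, 0, 0, -0.36, 0], [0, 0, -4, 0, 0, -0.48, 0], [0, 0, -4, 0, 0, -0.6, 0]],
])

```text
clock: 2.7
eef_pos: [524.1, 183.5, 133.7]
tool_rot: [3.14, -0.003, 0.717]
force: [-0.4, -0.5, 0.8]
width: 0.1
```

>>> carry_out([
  [[0, 0, 0, 0, 0, -0.12, 0], [0, 0, 0, 0, 0, -0.24, 0], [0, 0, 0, 0, 0, -0.36, 0], [0, 0, 0, 0, 0, -0.48, 0], [0, 0, 0, 0, 0, -0.6, 0]],
])

```text
clock: 3.12
eef_pos: [524.0, 183.2, 133.4]
tool_rot: [3.138, -0.001, 1.317]
force: [0.1, 0.7, 0.4]
width: 0.0
```

>>> carry_out([
  [[0, 0, 0, 0, 0, -0.12, 0], [0, 0, 0, 0, 0, -0.24, 0], [0, 0, 0, 0, 0, -0.36, 0], [0, 0, 0, 0, 0, -0.37, 0], [0, 0, 0, 0, 0, -0.37, 0]],
])

```text
clock: 3.53
eef_pos: [523.6, 183.1, 132.6]
tool_rot: [3.139, 0.0, 1.678]
force: [0.3, 0.8, 0.6]
width: -0.1
```

```bash
sed -i 's/yaw=b\[2\] if/yaw=b[2]+np.pi\/2 if/' go.py; python3 go.py 8 198 66;python3 -c "
from cell import *;print(read_state()['qpos'].round(3),read_state()['tool_rot'])"
```

```text
clock 3.53 board-frame tcp [ 12.9 202.5 132.6] force [0.26 0.79 0.61] width -0.1
[-0.45 -0.5   6.66] [ 0.002  0.    -0.005] [519.3 178.1  66. ]
[-0.109  0.656 -0.429  1.874  0.408  0.697 -0.669] [3.13944531e+00 1.10997606e-04 1.67810808e+00]
```

>>> carry_out([
  [[0, -0.4, 2.5, 0, 0, -0.005, 0], [0, -0.4, 5, 0, 0, -0.005, 0], [0, -0.4, 6.6, 0, 0, -0.005, 0], [0, -0.4, 6.6, 0, 0, -0.005, 0], [0, -0.4, 6.6, 0, 0, -0.005, 0]],
])

```text
clock: 3.95
eef_pos: [518.7, 183.0, 65.5]
tool_rot: [-3.141, 0.001, 1.685]
force: [-0.2, -0.2, -0.1]
width: -0.1
```

```bash
python3 go.py 8 183.5 66;python3 snap.py 2
```

```text
clock 3.95 board-frame tcp [  8.  202.9  65.5] force [-0.23 -0.24 -0.13] width -0.1
[-1.94 -0.   -0.05] [-0.     0.001  0.002] [520.9 163.7  66. ]
```

View pics/scene2.png

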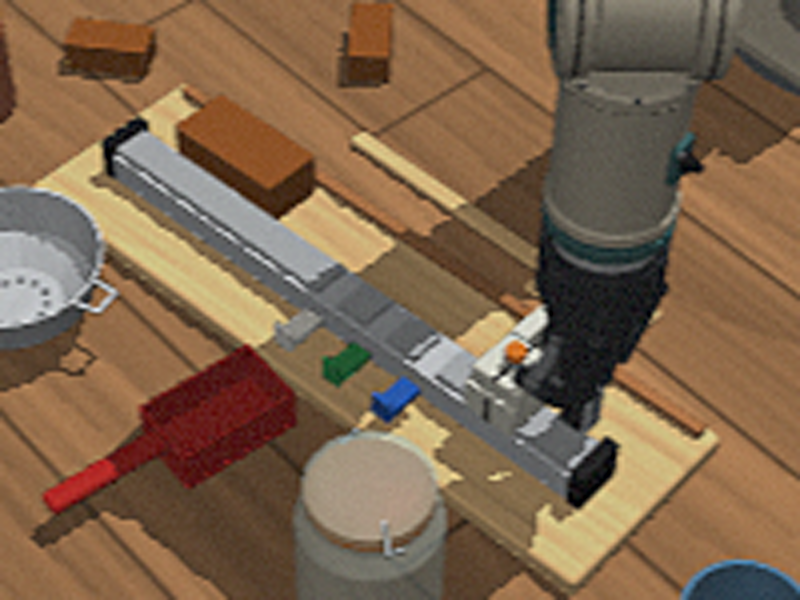

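>>> carry_out([
  [[-0.6, 0, 0, 0, 0, 0, 0], [-1.1, 0, 0, 0, 0, 0, 0], [-1.6, 0, 0, 0, 0, 0, 0], [-2.0, 0, 0, 0, 0, 0, 0], [-2.4, 0, 0, 0, 0, 0, 0]],
])

```text
clock: 4.47
eef_pos: [521.7, 161.0, 66.0]
tool_rot: [3.14, -0.004, 1.687]
force: [-1.4, 6.7, 2.5]
width: 0.1
```

```bash
python3 go.py 8 130 66
```

```text
clock 4.47 board-frame tcp [  8.5 180.7  66. ] force [-1.36  6.69  2.49] width 0.1
[-5.07 -0.08 -0.01] [ 0.002 -0.004  0.004] [526.9 110.5  66. ]
```

>>> carry_out([
  [[-0.8, 0, 0, 0, 0, 0, 0], [-1.6, 0, 0, 0, 0, 0, 0], [-2.4, 0, 0, 0, 0, 0, 0], [-3.2, 0, 0, 0, 0, 0, 0], [-4, 0, 0, 0, 0, 0, 0]],
])

```text
clock: 4.88
eef_pos: [526.1, 122.2, 66.0]
tool_rot: [3.14, -0.004, 1.689]
force: [-2.3, 5.4, 3.1]
width: 0.0
```

```bash
python3 go.py 8 130 66
```

```text
clock 4.88 board-frame tcp [  8.6 141.7  66. ] force [-2.32  5.38  3.12] width 0.0
[-1.17 -0.06 -0.  ] [ 0.002 -0.004  0.005] [526.9 110.5  66. ]
```

>>> carry_out([
  [[-0.5, 0, 0, 0, 0, 0, 0], [-1, 0, 0, 0, 0, 0, 0], [-1.2, 0, 0, 0, 0, 0, 0], [-1.4, 0, 0, 0, 0, 0, 0]],
])

```text
clock: 5.22
eef_pos: [527.8, 104.5, 65.4]
tool_rot: [-3.141, 0.001, 1.686]
force: [-0.2, 0.6, -0.5]
width: 0.1
```

>>> carry_out([
  [[-0.1, 0, 0, 0, 0, 0, 0], [-0.2, 0, 0, 0, 0, 0, 0]],
])

```text
clock: 5.38
eef_pos: [528.0, 103.0, 65.2]
tool_rot: [-3.141, 0.0, 1.686]
force: [-0.0, -0.5, 0.0]
width: -0.1
```

>>> carry_out([
  [[-0.1, 0, 0, 0, 0, 0, 0], [-0.2, 0, 0, 0, 0, 0, 0]],
])

```text
clock: 5.55
eef_pos: [528.1, 101.9, 65.3]
tool_rot: [-3.142, -0.0, 1.687]
force: [0.2, 0.7, -0.4]
width: 0.0
```

```bash
python3 go.py 8 121 66
```

```text
clock 5.55 board-frame tcp [  8.3 121.2  65.3] force [ 0.23  0.65 -0.38] width 0.0
[-0.02 -0.03 -0.07] [-0.    -0.     0.004] [527.9 101.6  66. ]
```

>>> carry_out([
  [[-0.1, 0, 0, 0, 0, 0, 0], [-0.2, 0, 0, 0, 0, 0, 0]],
])

```text
clock: 5.72
eef_pos: [528.3, 100.9, 65.3]
tool_rot: [3.141, -0.002, 1.688]
force: [-1.9, 4.1, -0.7]
width: -0.0
```

>>> carry_out([
  [[-0.1, 0, 0, 0, 0, 0, 0], [-0.2, 0, 0, 0, 0, 0, 0]],
])

```text
clock: 5.88
eef_pos: [528.3, 100.4, 65.3]
tool_rot: [3.141, -0.004, 1.689]
force: [-2.0, 7.9, -0.9]
width: -0.3
```

>>> carry_out([
  [[-0.1, 0, 0, 0, 0, 0, 0], [-0.2, 0, 0, 0, 0, 0, 0]],
])

```text
clock: 6.05
eef_pos: [528.3, 100.1, 65.3]
tool_rot: [3.141, -0.006, 1.69]
force: [-3.0, 11.7, -1.9]
width: 0.2
```

```bash
python3 go.py 8 121 66
```

```text
clock 6.05 board-frame tcp [  8.3 119.5  65.3] force [-3.03 11.68 -1.92] width 0.2
[ 0.15 -0.03 -0.06] [ 0.001 -0.006  0.007] [527.9 101.6  66. ]
```

>>> carry_out([
  [[-0.1, 0, 0, 0, 0, 0, 0], [-0.2, 0, 0, 0, 0, 0, 0]],
])

```text
clock: 6.22
eef_pos: [528.4, 99.7, 65.4]
tool_rot: [3.14, -0.008, 1.691]
force: [-3.0, 13.5, -2.1]
width: -0.1
```

>>> carry_out([
  [[-0.1, 0, 0, 0, 0, 0, 0], [-0.2, 0, 0, 0, 0, 0, 0]],
])

```text
clock: 6.38
eef_pos: [528.6, 97.1, 65.3]
tool_rot: [3.141, -0.007, 1.691]
force: [-1.9, 9.8, -2.3]
width: 0.5
```

```bash
python3 go.py 8 121 66
```

```text
clock 6.38 board-frame tcp [  8.3 116.5  65.3] force [-1.89  9.81 -2.27] width 0.5
[ 0.46 -0.02 -0.06] [ 0.001 -0.007  0.008] [527.9 101.6  66. ]
```

>>> carry_out([
  [[-0.5, 0, 0, 0, 0, 0, 0], [-1, 0, 0, 0, 0, 0, 0], [-1.5, 0, 0, 0, 0, 0, 0], [-2, 0, 0, 0, 0, 0, 0], [-2.4, 0, 0, 0, 0, 0, 0]],
])

```text
clock: 6.8
eef_pos: [531.8, 69.8, 65.3]
tool_rot: [3.141, -0.003, 1.688]
force: [-1.6, 6.4, -0.6]
width: -0.2
```

```bash
python3 go.py 8 76 66
```

```text
clock 6.8 board-frame tcp [ 8.3 89.  65.3] force [-1.6   6.36 -0.63] width -0.2
[-1.3  -0.03 -0.07] [ 0.    -0.003  0.005] [532.9  56.9  66. ]
```

>>> carry_out([
  [[-0.15, 0, 0, 0, 0, 0, 0], [-0.3, 0, 0, 0, 0, 0, 0], [-0.4, 0, 0, 0, 0, 0, 0]],
])

```text
clock: 7.05
eef_pos: [532.4, 64.3, 65.3]
tool_rot: [-3.141, -0.0, 1.687]
force: [-1.3, 2.8, -1.3]
width: 0.1
```

>>> carry_out([
  [[-0.1, 0, 0, 0, 0, 0, 0], [-0.2, 0, 0, 0, 0, 0, 0], [-0.2, 0, 0, 0, 0, 0, 0]],
])

```text
clock: 7.3
eef_pos: [533.0, 60.5, 65.3]
tool_rot: [-3.141, 0.002, 1.686]
force: [0.1, 1.0, -0.4]
width: 0.0
```

```bash
python3 go.py 8 76 66
```

```text
clock 7.3 board-frame tcp [ 8.4 79.6 65.3] force [ 0.14  0.98 -0.39] width 0.0
[-0.36 -0.05 -0.07] [-0.     0.002  0.003] [532.9  56.9  66. ]
```

>>> carry_out([
  [[-0.1, 0, 0, 0, 0, 0, 0], [-0.2, 0, 0, 0, 0, 0, 0], [-0.2, 0, 0, 0, 0, 0, 0]],
])

```text
clock: 7.55
eef_pos: [533.3, 58.9, 65.4]
tool_rot: [3.141, 0.001, 1.686]
force: [0.5, -0.1, -0.1]
width: 0.2
```

>>> carry_out([
  [[-0.1, 0, 0, 0, 0, 0, 0], [-0.15, 0, 0, 0, 0, 0, 0], [-0.15, 0, 0, 0, 0, 0, 0]],
])

```text
clock: 7.8
eef_pos: [533.4, 58.1, 65.4]
tool_rot: [3.141, 0.0, 1.686]
force: [-0.1, 0.4, 0.4]
width: -0.1
```

```bash
python3 go.py 8 76 66
```

```text
clock 7.8 board-frame tcp [ 8.6 77.2 65.4] force [-0.08  0.38  0.39] width -0.1
[-0.12 -0.06 -0.06] [0.    0.    0.003] [532.9  56.9  66. ]
```

>>> carry_out([
  [[-0.1, 0, 0, 0, 0, 0, 0], [-0.15, 0, 0, 0, 0, 0, 0], [-0.15, 0, 0, 0, 0, 0, 0]],
])

```text
clock: 8.05
eef_pos: [533.5, 56.9, 65.4]
tool_rot: [3.141, -0.0, 1.687]
force: [0.4, 1.8, -0.7]
width: -0.2
```

>>> carry_out([
  [[-0.1, 0, 0, 0, 0, 0, 0], [-0.1, 0, 0, 0, 0, 0, 0], [-0.1, 0, 0, 0, 0, 0, 0]],
])

```text
clock: 8.3
eef_pos: [533.6, 56.5, 65.4]
tool_rot: [3.141, -0.001, 1.687]
force: [-0.7, 2.2, 0.4]
width: 0.1
```

```bash
python3 go.py 8 76 66
```

```text
clock 8.3 board-frame tcp [ 8.6 75.5 65.4] force [-0.7   2.25  0.35] width 0.1
[ 0.05 -0.06 -0.06] [ 0.    -0.001  0.004] [532.9  56.9  66. ]
```

>>> carry_out([
  [[0.5, 0, 0, 0, 0, 0, 0], [2, 0, 0, 0, 0, 0, 0], [3, 0, -3, 0, 0, 0, 0], [3, 0, -7, 0, 0, 0, 0], [3, 0, -11, 0, 0, 0, 0]],
])

```text
clock: 8.72
eef_pos: [528.7, 86.4, 175.7]
tool_rot: [-3.138, 0.0, 1.689]
force: [1.7, -0.6, -0.2]
width: 0.2
```

>>> carry_out([
  [[-2, -3.5, 0, 0, 0, 0, 0], [-4, -7, 0, 0, 0, 0, 0], [-6, -10.5, 0, 0, 0, 0, 0], [-9, -13, 0, 0, 0, 0, 0], [-12, -13, 0, 0, 0, 0, 0]],
])

```text
clock: 9.13
eef_pos: [407.7, -50.2, 175.1]
tool_rot: [-3.134, 0.002, 1.689]
force: [-0.3, 0.3, 0.3]
width: -0.2
```

>>> carry_out([
  [[-4, 0, 0, 0, 0, 0, 0], [-8, 0, 0, 0, 0, 0, 0], [-12, 0, 0, 0, 0, 0, 0], [-16, 0, 0, 0, 0, 0, 0], [-20, 0, 0, 0, 0, 0, 0]],
])

```text
clock: 9.55
eef_pos: [437.4, -249.5, 175.4]
tool_rot: [-3.141, 0.001, 1.686]
force: [0.2, 0.5, -0.5]
width: -0.1
```

```bash
python3 go.py -35 -230 110; python3 snap.py 3
```

```text
clock 9.55 board-frame tcp [-121.3 -217.8  175.4] force [ 0.2   0.53 -0.49] width -0.1
[-1.25  8.63  6.53] [-0.001  0.001  0.003] [ 524.5 -252.   110. ]
```

View pics/scene3.png

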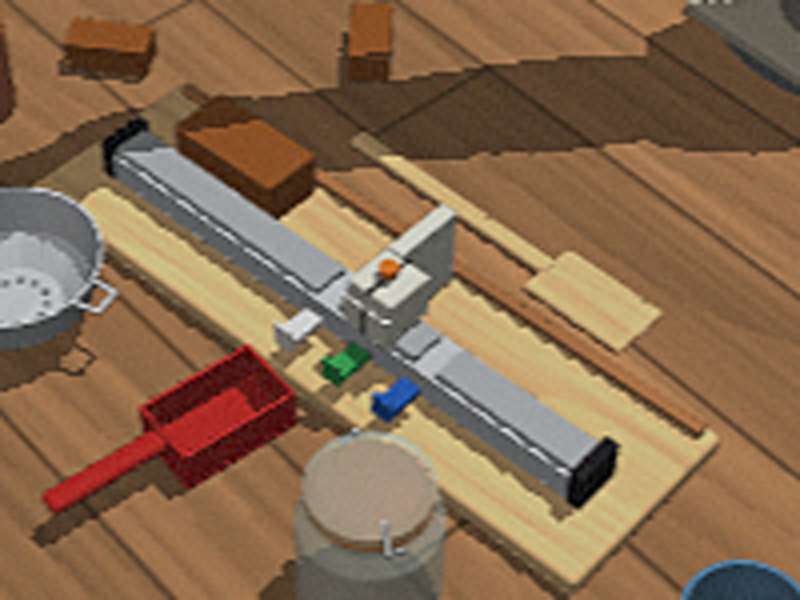

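View pics/top3.png

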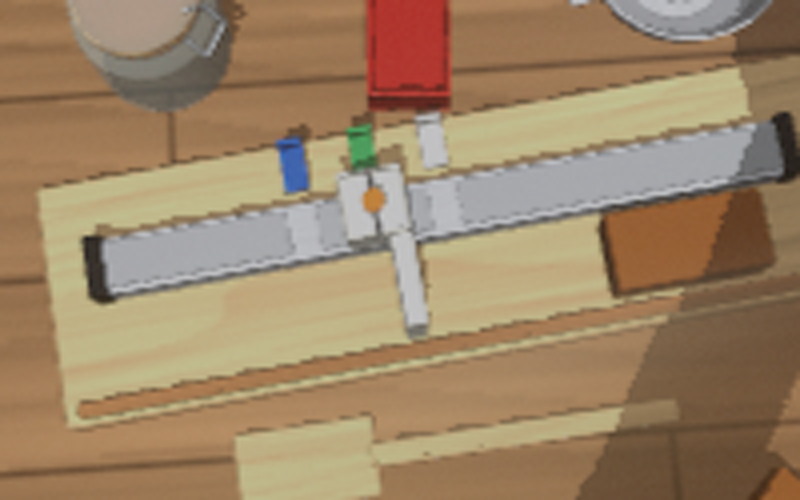

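Run:
```python
from fit import *
b=np.load("board.npy")
for z in (97,100):
  f=lambda y:np.concatenate([proj("top",b2w(b,[(15,y[0],z+2)]))[0]-px("top",(374,200)),proj("scene",b2w(b,[(15,y[0],z)]))[0]-px("scene",(388,268))])
  r=least_squares(f,[45]);print(z,r.x,r.fun.round(1))
```

```text
97 [43.29007812] [-0.1  0.4 -0.  -0.3]
100 [43.78655193] [-0.3  0.1  0.1 -0.9]
```

The stop's pin measures board y ≈ 43.5 against 45 for green, it's visually level with the green tab, and the force dropped before the wall. It's seated. Next I'll go to the sugar's -y end.

>>> carry_out([
  [[-0.3, 3.5, 0, 0, 0, 0, 0], [-0.6, 7, 0, 0, 0, 0, 0], [-0.6, 8.6, 2.5, 0, 0, 0, 0], [-0.6, 8.6, 6, 0, 0, 0, 0], [-0.6, 8.6, 8, 0, 0, 0, 0]],
])

```text
clock: 10.07
eef_pos: [523.9, -241.9, 92.7]
tool_rot: [-3.14, -0.001, 1.688]
force: [-0.6, -0.3, 0.3]
width: 0.2
```

```bash
python3 go.py -35 -224 36; python3 snap.py 4
```

```text
clock 10.07 board-frame tcp [ -34.4 -219.9   92.7] force [-0.59 -0.32  0.26] width 0.2
[-0.42 -0.05  5.67] [-0.002 -0.001  0.005] [ 523.8 -246.    36. ]
```

View pics/scene4.png

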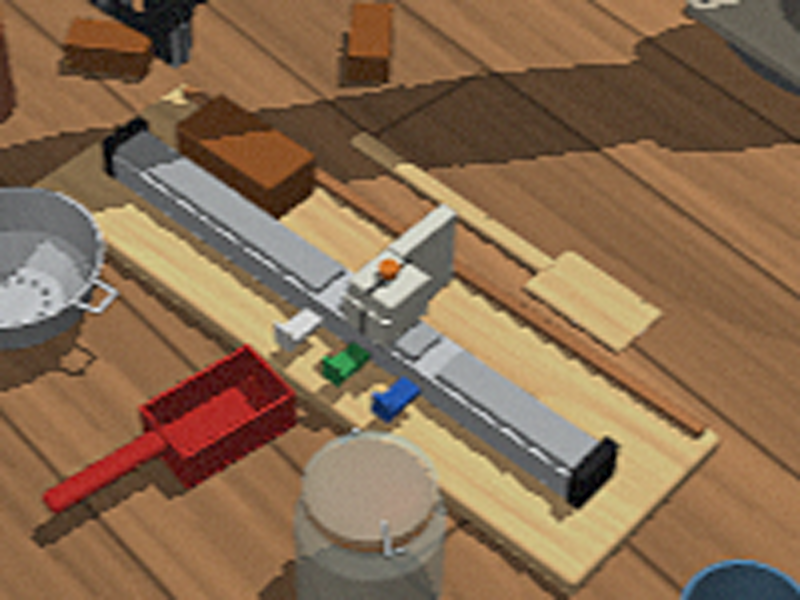

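>>> carry_out([
  [[-0.4, 0, 2, 0, 0, 0, 0], [-0.4, 0, 4, 0, 0, 0, 0], [-0.4, 0, 5, 0, 0, 0, 0], [-0.4, 0, 5.6, 0, 0, 0, 0], [-0.4, 0, 5.6, 0, 0, 0, 0]],
])

```text
clock: 10.58
eef_pos: [524.3, -246.9, 39.2]
tool_rot: [-3.141, -0.0, 1.687]
force: [-0.7, -0.7, 1.0]
width: -0.0
```

```bash
python3 go.py -35 -90 36
python3 - <<'E'
from cell import *;import cv2
d=get_image("scene");c=d["img"][80:230,160:360];cv2.imwrite("pics/s5.png",cv2.resize(c,None,fx=4,fy=4,interpolation=cv2.INTER_CUBIC))
E
```

```text
clock 10.58 board-frame tcp [ -34.6 -224.9   39.2] force [-0.73 -0.71  1.01] width -0.0
[1.349e+01 1.000e-02 3.300e-01] [-0.001 -0.     0.004] [ 508.8 -112.9   36. ]
```

View pics/s5.png

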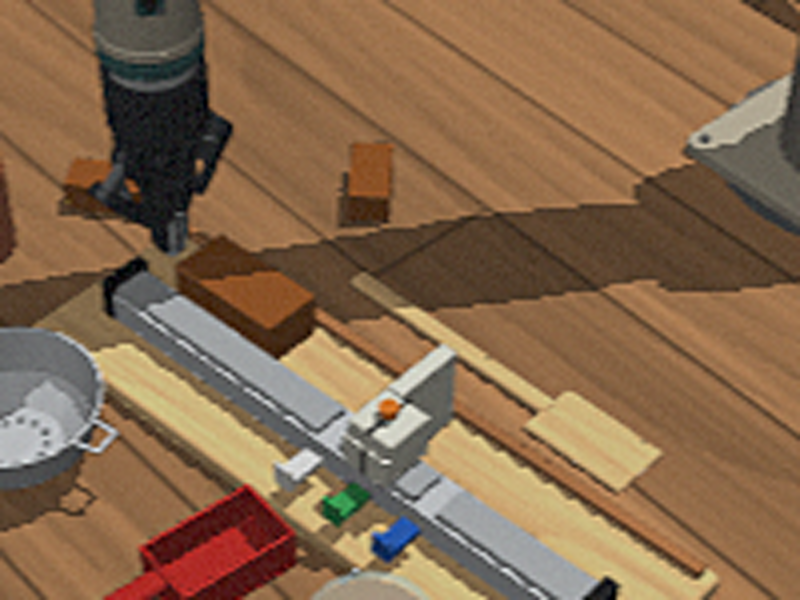

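>>> carry_out([
  [[0.5, 0, 0.2, 0, 0, 0, 0], [1.1, 0, 0.2, 0, 0, 0, 0], [1.7, 0, 0.2, 0, 0, 0, 0], [2.3, 0, 0.2, 0, 0, 0, 0], [2.9, 0, 0.2, 0, 0, 0, 0]],
])

```text
clock: 11.05
eef_pos: [521.6, -218.1, 38.0]
tool_rot: [3.141, 0.001, 1.687]
force: [-0.0, -2.5, 1.3]
width: 0.1
```

>>> carry_out([
  [[0.9, 0, 0, 0, 0, 0, 0], [1.8, 0, 0, 0, 0, 0, 0], [2.7, 0, 0, 0, 0, 0, 0], [3.6, 0, 0, 0, 0, 0, 0], [4.5, 0, 0, 0, 0, 0, 0]],
])

```text
clock: 11.47
eef_pos: [515.8, -172.5, 37.3]
tool_rot: [-3.142, -0.0, 1.687]
force: [-0.3, -1.4, 1.1]
width: 0.2
```

>>> carry_out([
  [[0.9, 0, 0, 0, 0, 0, 0], [1.8, 0, 0, 0, 0, 0, 0], [2.6, 0, 0, 0, 0, 0, 0], [3.2, 0, 0, 0, 0, 0, 0], [3.5, 0, 0, 0, 0, 0, 0]],
])

```text
clock: 11.88
eef_pos: [511.8, -137.5, 37.3]
tool_rot: [-3.141, -0.001, 1.688]
force: [0.4, -1.4, 1.6]
width: -0.2
```

```bash
python3 go.py -35 -90 36; python3 snap.py 6
```

```text
clock 11.88 board-frame tcp [ -34.8 -114.8   37.3] force [ 0.38 -1.38  1.62] width -0.2
[ 2.48 -0.01  0.13] [-0.    -0.001  0.005] [ 508.8 -112.9   36. ]
```

View pics/scene6.png

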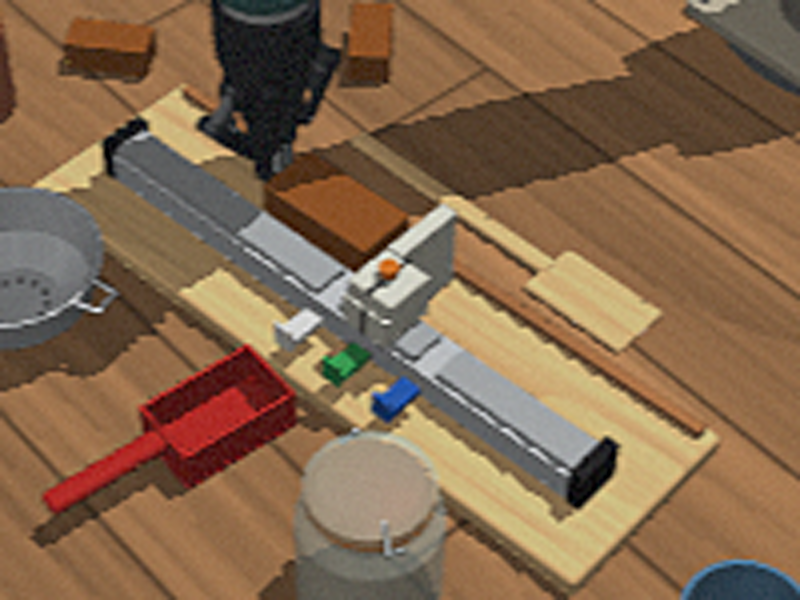

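>>> carry_out([
  [[0.5, 0, 0, 0, 0, 0, 0], [1, 0, 0, 0, 0, 0, 0], [1.4, 0, 0, 0, 0, 0, 0], [1.7, 0, 0, 0, 0, 0, 0], [1.9, 0, 0, 0, 0, 0, 0]],
])

```text
clock: 12.4
eef_pos: [509.6, -119.4, 37.3]
tool_rot: [-3.141, -0.0, 1.687]
force: [0.9, -1.4, 0.2]
width: 0.2
```

>>> carry_out([
  [[0.1, 0, 0, 0, 0, 0, 0], [0.2, 0, 0, 0, 0, 0, 0], [0.3, 0, 0, 0, 0, 0, 0], [0.3, 0, 0, 0, 0, 0, 0]],
])

```text
clock: 12.73
eef_pos: [509.4, -116.9, 37.3]
tool_rot: [3.142, -0.0, 1.687]
force: [0.3, 0.8, -0.1]
width: 0.0
```

>>> carry_out([
  [[0.05, 0, 0, 0, 0, 0, 0], [0.1, 0, 0, 0, 0, 0, 0], [0.15, 0, 0, 0, 0, 0, 0], [0.15, 0, 0, 0, 0, 0, 0]],
])

```text
clock: 13.07
eef_pos: [509.2, -115.5, 37.3]
tool_rot: [3.142, -0.0, 1.687]
force: [-0.5, -1.4, -0.3]
width: 0.2
```

```bash
python3 go.py -35 -86 36; python3 snap.py 7
```

```text
clock 13.07 board-frame tcp [-34.9 -92.7  37.3] force [-0.47 -1.35 -0.25] width 0.2
[ 0.67 -0.01  0.13] [ 0.    -0.     0.004] [ 508.3 -108.9   36. ]
```

View pics/top7.png

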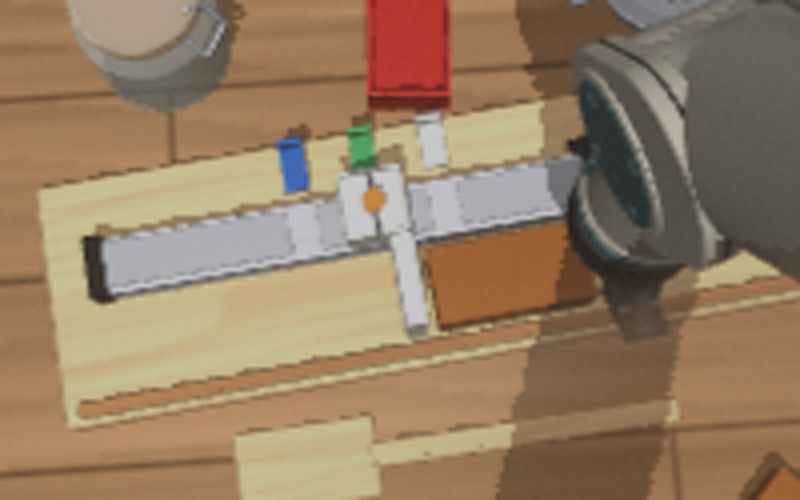

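>>> carry_out([
  [[0.1, 0, 0, 0, 0, 0, 0], [0.2, 0, 0, 0, 0, 0, 0], [0.3, 0, 0, 0, 0, 0, 0], [0.4, 0, 0, 0, 0, 0, 0], [0.4, 0, 0, 0, 0, 0, 0]],
])

```text
clock: 13.58
eef_pos: [508.8, -111.1, 37.3]
tool_rot: [3.142, -0.0, 1.687]
force: [-0.3, 0.0, -0.4]
width: 0.3
```

>>> carry_out([
  [[0.05, 0, 0, 0, 0, 0, 0], [0.1, 0, 0, 0, 0, 0, 0], [0.1, 0, 0, 0, 0, 0, 0]],
])

```text
clock: 13.83
eef_pos: [508.7, -110.5, 37.3]
tool_rot: [3.141, -0.0, 1.687]
force: [0.2, 0.9, 0.5]
width: -0.0
```

>>> carry_out([
  [[0.05, 0, 0, 0, 0, 0, 0], [0.1, 0, 0, 0, 0, 0, 0], [0.1, 0, 0, 0, 0, 0, 0]],
])

```text
clock: 14.08
eef_pos: [508.5, -109.5, 37.3]
tool_rot: [3.142, -0.0, 1.687]
force: [-0.1, -1.3, -0.4]
width: -0.1
```

```bash
python3 go.py -35 -86 36
```

```text
clock 14.08 board-frame tcp [-34.9 -86.6  37.3] force [-0.07 -1.35 -0.37] width -0.1
[ 0.06 -0.01  0.13] [ 0.    -0.     0.004] [ 508.3 -108.9   36. ]
```

>>> carry_out([
  [[0.05, 0, 0, 0, 0, 0, 0], [0.1, 0, 0, 0, 0, 0, 0], [0.1, 0, 0, 0, 0, 0, 0]],
])

```text
clock: 14.33
eef_pos: [508.3, -108.8, 37.3]
tool_rot: [-3.141, 0.0, 1.687]
force: [-0.5, -1.6, -0.4]
width: -0.3
```

>>> carry_out([
  [[0.05, 0, 0, 0, 0, 0, 0], [0.1, 0, 0, 0, 0, 0, 0], [0.1, 0, 0, 0, 0, 0, 0]],
])

```text
clock: 14.58
eef_pos: [508.2, -107.7, 37.3]
tool_rot: [-3.141, 0.0, 1.687]
force: [-0.5, -2.6, 0.7]
width: 0.2
```

```bash
python3 go.py -35 -86 36; python3 snap.py 8
```

```text
clock 14.58 board-frame tcp [-35.  -84.8  37.3] force [-0.46 -2.63  0.67] width 0.2
[-0.12 -0.    0.13] [-0.     0.     0.004] [ 508.3 -108.9   36. ]
```

View pics/top8.png

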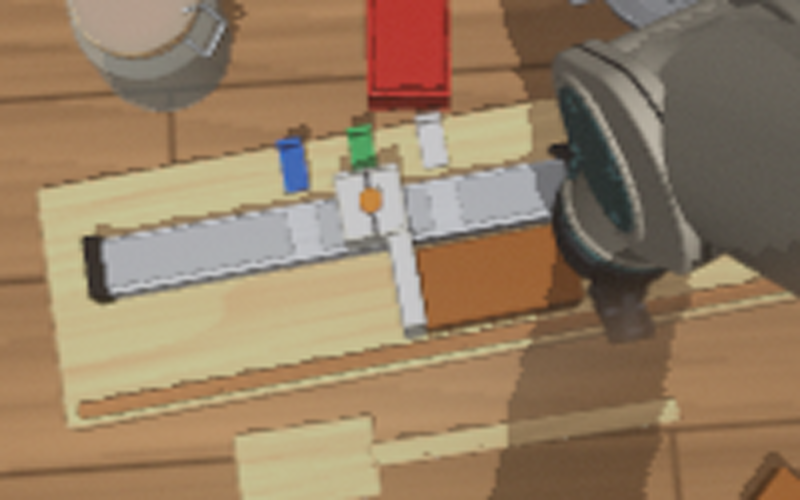

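The sugar touches the stop: there is no gap, and the stop has only taken up its notch play. I'll back off now.

>>> carry_out([
  [[-0.3, 0, 0, 0, 0, 0, 0], [-1.2, 0, 0, 0, 0, 0, 0], [-3, 0, -1, 0, 0, 0, 0], [-4, 0, -5, 0, 0, 0, 0], [-4, 0, -9, 0, 0, 0, 0]],
])

```text
clock: 15.1
eef_pos: [511.3, -150.2, 126.7]
tool_rot: [-3.137, -0.001, 1.683]
force: [0.3, 0.0, 0.9]
width: -0.2
```

>>> carry_out([
  [[-4, 0, -3, 0, 0, 0, 0], [-8, 0, -6, 0, 0, 0, 0], [-11, -2, -6, 0, 0, 0, 0], [-14, -4, -6, 0, 0, 0, 0], [-16, -5, -6, 0, 0, 0, 0]],
])

```text
clock: 15.52
eef_pos: [479.0, -318.1, 188.2]
tool_rot: [-3.141, 0.003, 1.681]
force: [0.2, -0.2, -0.5]
width: 0.1
```

```bash
python3 go.py ; python3 snap.py 9
```

```text
clock 15.52 board-frame tcp [ -87.6 -290.5  188.2] force [ 0.18 -0.2  -0.46] width 0.1
```

View pics/top9.png

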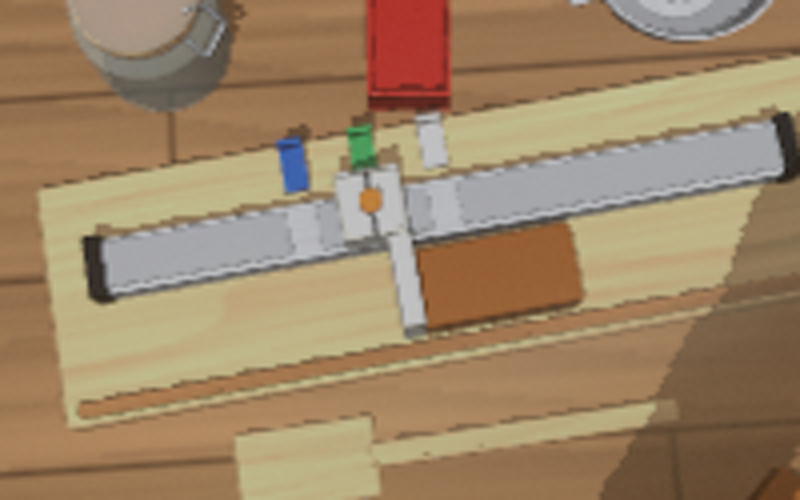

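View pics/scene9.png

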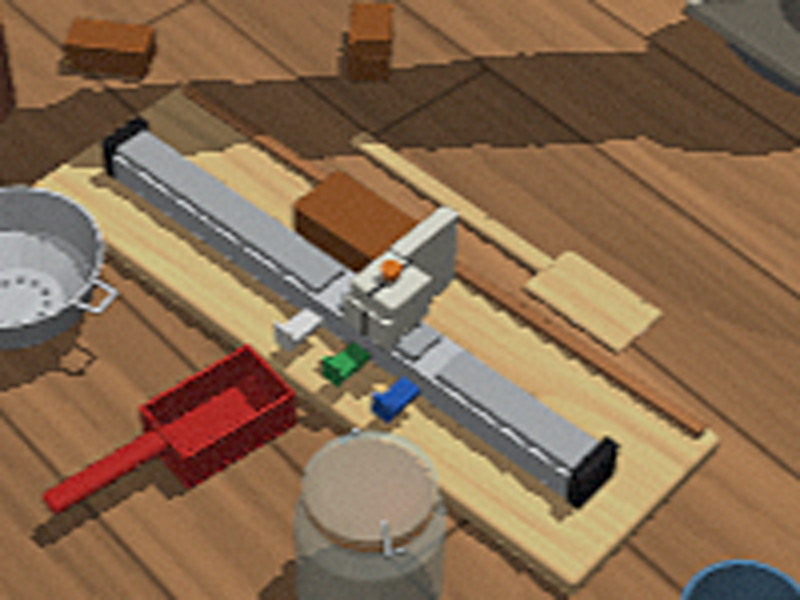

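Run:
```python
from fit import *
b=np.load("board.npy")
f=lambda y:np.concatenate([proj("top",b2w(b,[(15,y[0],100)]))[0]-px("top",(371,201)),proj("scene",b2w(b,[(15,y[0],98)]))[0]-px("scene",(391,268))])
r=least_squares(f,[45]);print(r.x,r.fun.round(1))
so=[("top",(570,223),(25,-50)),("top",(582,302),(-25,-50)),("scene",(340,172),(-25,-50)),("scene",(296,202),(25,-50))]
g=lambda p:np.concatenate([proj(n,b2w(b,b2w(p,[(*q,58)])))[0]-px(n,uv) for n,uv,q in so])
q=least_squares(g,[-35,-26,0]);print(q.x.round(3),q.fun.round(1),"end-face",q.x[1]+50-(r.x-20))
```

```text
[45.30749788] [-0.2  0.2 -0.2 -0.1]
[-3.4730e+01 -2.2371e+01 -3.4000e-02] [-0.7  0.1 -0.3  0.1  0.3 -1.2 -1.1  0. ] end-face [2.32107805]
```

```bash
python3 -c "
from cell import *;finish_job()"
```

```text
the job is handed in; nothing more can be done
```

I pushed the stop past the blue notch into the green one and took the hand off it. Then I pushed the sugar along the lane until it touched the stop, with at most about 2.6 N measured, and drew the hand clear. I handed the job in at about 15.5 s of the 58 s allowed.

**Stop:** the last pictures put its index at board y ≈ 45.3 mm, against 45 mm for the green marker. I have no direct reading of the pin. That it dropped shows in the push force, which fell to almost nothing and then met the notch wall. The sugar shifted the stop about 2 mm back within the notch's play.

**Sugar:** no gap to the stop is visible from above. It lies flat and straight in the lane, about 0.03 rad off by my fit. The measured end-to-face distance came out at +2.3 mm, a slight overlap that cannot be real. It is about the size of the 2 mm calibration error, so I read it as contact.

**Surroundings:** what the last close-up pictures show (jar, strainer, scoop, spatula) has not visibly moved. The mug and salt tin were mostly outside those views, but the arm never touched them. The measured force after the hand was clear was near zero.

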